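# Gingerbread over the separator, held in the tongs

### The job

Start the second layer in the blue tin of gingerbreads: lay the orange separator sheet flat on the first layer, inside the tin, and let go of it. Then take the red-handled tongs, close them on the gingerbread lying on the wooden trivet, and hold it up level over the sheet, a few centimetres clear of it; finish while still holding it there in the tongs, so the fresh icing can be checked. Do not touch that gingerbread with the gripper itself, and leave the ramekin and the whisk where they are.

Things in the scene. Friction and masses are not known exactly. Their poses are not given: they have to be found in the camera images.
- tin: Blue open tin, fixed to the sill left or right of the tongs. Outside 158 (x) x 114 (y) x 32 mm high, walls and floor 4 mm, inside 150 x 106. Origin: centre of its underside, z up. Holds the first layer: six loose round gingerbreads, 42 mm across, 20 mm high, 3 along x by 2 along y; their tops are 24 mm above the origin.
- sheet: Rigid orange separator sheet on the sill, 80 g, 136 (x) x 92 (y) x 3 mm, upright tab along its +x edge to hold it by: 8 mm thick (x), 60 long (y), middle at x = +64 mm, top 31 mm above the underside. Origin: centre of the flat sheet's underside, z up. Fits the tin with 7 mm to spare each side, long side along long side, either end first; its underside then is 24 mm above the tin's origin.
- trivet: Loose square wooden trivet of slats, 120 x 120 x 14 mm, 500 g. Origin: centre of its underside, z up. The gingerbread to be lifted lies on it.
- cookie: The gingerbread to be lifted: brown disc 42 mm across, 20 mm high, about 40 g, white icing on top, lying flat on the trivet (underside 14 mm above the sill). Origin: centre of its underside; z up.
- tongs: Tongs, 160 g, lying on their side: arms close horizontally. Origin: on the sill midway between the red hand grips; at rest x is the middle line towards the jaws, z up. Hand grips 60 mm long, 26 high, flat outsides 54 mm apart at rest: grip here from above, across both. Hinge 85 mm behind (-x). Red jaw pads: middle 105 mm ahead (+x), 36 long, 22 high from the sill, 70 mm apart at rest.
- tongs_arm (a joint): Angle the tongs are squeezed (rad): 0 at rest, 0.15 with the jaws 42 mm apart (hand grips then 41 mm apart), at most 0.22. A spring opens them: 6 N on the grips starts closing, 12 N closes to 42 mm. 1 mm at the grips is 2.2 mm at the jaws. Fingers held 49 mm apart carry the tongs with the jaws open 59 mm; squeezed evenly, the jaws stay on the middle line.
- ramekin: Loose glass ramekin, 80 mm across, 45 mm high; origin: centre of its underside. A bystander.
- whisk: Loose whisk lying on the sill, 240 mm long, grey handle to -x, green loops to +x; origin: on the sill under its middle. A bystander.

How it is judged:
On the way, in this order (a step that is already met when the one before it is completed fails the run):
1. the separator sheet lies flat on the first layer inside the tin, let go (x of sheet in the frame of tin between -0.012 and 0.012 m and y of sheet in the frame of tin between -0.012 and 0.012 m and z of sheet in the frame of tin between 0.02 and 0.028 m and angle between sheet's own z axis and vertical below 0.06 rad and angle between the x axis of sheet and the x axis of tin, either way round below 0.15 rad and contact force between each of the fingers, the arm and sheet below 0.1 N), for 0.2 s.
2. the tongs, held by the gripper, have the gingerbread lifted off the trivet (height (world z) of cookie above 0.025 m and contact force between tongs and cookie above 0.5 N and contact force between the fingers and tongs above 2 N and contact force between cookie and trivet below 0.05 N and contact force between cookie and sheet below 0.05 N and contact force between cookie and tin below 0.05 N and value of joint tongs_arm above 0.1 rad), for 0.2 s.
At the end, for the whole second after the job is handed in: Sheet let go in the tin on the first layer (12 mm, 0.06 rad tilt, 0.15 rad turn). Gripper holds the tongs (2 N), tongs alone pinch the gingerbread (0.5 N): over the sheet (55 x 40 mm from the tin middle), 20 mm or more clear, within 0.3 rad of level, still; tongs clear of tin and sheet (all of step 1 and contact force between tongs and cookie above 0.5 N and contact force between the fingers and tongs above 2 N and contact force between cookie and trivet below 0.05 N and contact force between cookie and sheet below 0.05 N and contact force between cookie and tin below 0.05 N and x of cookie in the frame of tin between -0.055 and 0.055 m and y of cookie in the frame of tin between -0.04 and 0.04 m and z of cookie in the frame of tin above 0.047 m and angle between cookie's own z axis and vertical below 0.3 rad and linear speed of cookie below 0.03 m/s and contact force between tongs and tin below 0.1 N and contact force between tongs and sheet below 0.1 N and value of joint tongs_arm above 0.1 rad); the arm keeps its last pose, push and grip.
It fails at once if the gripper or arm touches the gingerbread to be lifted (contact force between any of the fingers, the arm and cookie above 0.3 N).
It fails at once if the ramekin is moved more than 30 mm (distance of ramekin from where it was at the start of the episode above 0.03 m).
It fails at once if the whisk is moved more than 30 mm (distance of whisk from where it was at the start of the episode above 0.03 m).
It also fails if it takes over 56 s, if anything falls off the work surface, if the arm or the gripper's body presses on something with over 40 N, if the wrist force passes 120 N, or if a joint passes its speed limit or range.

### The arm

A 7-joint arm with a two-finger parallel gripper is mounted at the origin on the work surface. World frame = base frame: x ahead of the robot, y to its left, z up, the work surface at z = 0. Lengths are in m, angles in rad, forces in N, time in s.
With the tool pointing down it reaches from about 0.35 to 0.9 m from the base axis. Payload 8.1 kg.
Tool frame: the origin (TCP) lies midway between the tips of the shut fingers; the grasp point (between the pads) lies 19 mm behind it; z points along the fingers, y is the line along which they close (so a half turn about z gives the same grasp; the last joint's range is limited). The gripper opens to 85 mm and grips with 20 to 120 N. Pads are 22 mm wide; open, the fingers measure 114 mm over their backs; the gripper's body (76 mm by 85 mm) begins 54 mm behind the grasp point. The pads swing forward as they close: fully open they stand 13 mm farther back than shut.
Start: joints at [-1.375, 0.434, 0.025, 1.573, -0.012, 1.134, -0.075], TCP at [0.184, 0.597, 0.231] pointing down, gripper open.
Joint ranges: [-2.62, 2.62], [-0.44, 2.09], [-1.27, 1.32], [0.08, 2.57], [-1.32, 4.46], [0.12, 2], [-2.74, 2.74]. Speed limits (rad/s): [2.22, 2.22, 3.01, 3.01, 3.14, 3.14, 3.14].

### API

Orientations are given as a unit quaternion [x, y, z, w].
In Python, from cell import bot, optics, order gives the robot as it stands (bot), with the cameras (optics) and the job (order).
- The arm moves only by the tool nudge_tcp, called after ">>>" by a JSON object that holds its "api" and its "payload", one argument or row to a line. Schema: {"type":"object","properties":{"plan":{"type":"array","items":{"type":"array","prefixItems":[{"type":"array","items":{"type":"number"},"minItems":3,"maxItems":3},{"type":"number"},{"type":"number"}],"minItems":3,"maxItems":3},"minItems":1,"maxItems":5},"clamp_n":{"type":"number"},"only":{"type":"string"},"quiet":{"type":"boolean"},"lines":{"type":"string"}},"required":["plan"],"additionalProperties":false}. plan is a list of rows, 1 to 5 of them, each written [[dx, dy, dz], turn, opening]: dx, dy, dz in normalised numbers (1 is 0.8 m), then a turn about the tool's z in fractions of the full range, 1 being 90 degrees, then the finger opening in m; each row is the pose to reach, as a shift and turn from the pose commanded when the call began, along the tool's axes at that moment; what a row does not reach only later rows make up. A row lasts 1/10 s, in which the tool goes at most 0.05 m and 0.15 rad, less where a joint would pass 70% of its speed; a pose out of reach is approached as far as the arm can. The fingers move at their own pace and stop on an object; clamp_n is the grip in N (left out, the last holds). Time passes only in rows, so rows that do not move let the fingers close. The tool returns the time, the measured TCP pose, the force, the opening and the grip force at its end. only (a regular expression) keeps the lines of the reply that match it, lines (a string "A,B") keeps lines A to B, and quiet returns only ok. Input that does not fit is refused with a message, and nothing moves.
- bot.state(): the state, without advancing time (a new reading comes with each control period).
- optics.camera(name): name is "scene" or "top" or "wrist"; returns a dict with "image" (384x512x3 uint8, red, green, blue), "camera_matrix" (3x3 intrinsics, pixels), "R" (3x3) and "t" (3): a world point X has camera coordinates R X + t. Camera axes: x right, y down, z forward; pixel columns grow to the right and rows downward; lengths in m; the calibration is good to about 2 mm. A picture is of the moment at which its call begins. There is no depth.
- order.hand_in(): hands the job in; it is judged then, once.
The state is a dict: "time_s": time; "q": joint angles; "joint_vel": joint speeds; "tau": joint torques, N m; "tcp_pos": TCP position; "orientation": TCP orientation; "wrist_force": force on the tool from outside, world axes, zero at the start; "torque": the same for the moment, N m; "finger_gap": finger opening in m; "grip_force": force on a finger pad.
Only numpy, scipy, OpenCV 4.12 (cv2) and the standard library are available. Lean on these libraries where they do the work, as an engineer would, in place of code of your own. Each camera call takes 0.05 s, during which the arm holds its last target. There are 200 camera calls.

## Working session

There is one attempt and no reset: what is moved stays moved. The work goes in short steps, Python scripts to look and compute and a tool call to move; the robot and the scene stay as the last step left them, time stands still between calls to the robot, and variables do not carry over. Pictures are saved under pics/ and viewed, at most 10 in all, crops included, and the job is handed in when it is done.

```bash
ls; mkdir -p pics; python3 - <<'E'
from cell import bot, optics, order
import cv2,numpy as np,pickle
s=bot.state();print(s)
d={}
for n in("scene","top"):
    c=optics.camera(n);d[n]=c
    print(n,c["camera_matrix"].tolist(),c["R"].tolist(),c["t"].tolist())
pickle.dump(d,open("cam0.pkl","wb"))
cv2.imwrite("pics/a.png",np.vstack([d["top"]["image"]])[:,:,::-1])
cv2.imwrite("pics/b.png",d["scene"]["image"][:,:,::-1])
E
```

```text
cell.py
pics
{'time_s': 0.0, 'q': array([-1.37460363,  0.43524171,  0.02496279,  1.57412944, -0.0115986 ,
        1.13400153, -0.07510495]), 'joint_vel': array([-0.00071986,  0.00020854,  0.00045292, -0.00108177,  0.00068139,
       -0.00076714,  0.00079125]), 'tau': array([ 3.77247306e-05, -6.70465064e+01,  1.02547176e+00, -3.16210842e+01,
        1.56584813e-02,  1.25029514e-02,  1.89018414e-05]), 'tcp_pos': array([0.18387517, 0.59678986, 0.23050172]), 'orientation': array([ 1.48873449e-01,  9.88855919e-01, -8.16048668e-04, -4.94339892e-05]), 'wrist_force': array([-0.01584821, -0.11111222,  0.2853511 ]), 'torque': array([ 0.02568882, -0.03981161, -0.00823589]), 'grip_force': 0.0, 'finger_gap': 0.08548621895794364}
scene [[368.0656911045349, 0.0, 252.55305310998193], [0.0, 368.0656911045349, 188.92652885074148], [0.0, 0.0, 1.0]] [[0.6105779574530588, 0.7919493167740587, 0.0032920409402936624], [0.5674582161963321, -0.4345923549669785, -0.6993716164354487], [-0.5524361779823324, 0.4288889887434245, -0.7147506590349639]] [-0.33439707793067625, -0.2992998782317502, 1.400582789294699]
top [[349.5490151360281, 0.0, 258.09995436894974], [0.0, 349.5490151360281, 195.0462336738917], [0.0, 0.0, 1.0]] [[-0.05428199792691541, -0.998522454254724, -0.0025244900840402347], [-0.9765667354164851, 0.05361539057067704, -0.2084293673452529], [0.20825675494218904, -0.008848629446180851, -0.9780341639114009]] [0.016347909926619095, 0.5842046531617788, 0.8690668031684338]
```

View pics/a.png

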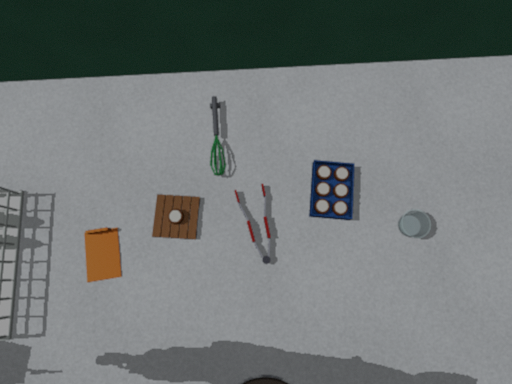

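View pics/b.png

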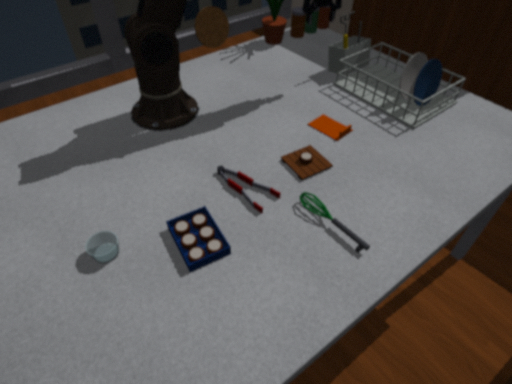

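The top view shows the tin at px (332,190), the tongs with their hinge at (266,260) and jaws at (250,192), the trivet with the cookie at (177,216), and the sheet at (103,255) with its tab at the upper edge. The whisk is at (217,135) and the ramekin at (413,225). The scene view agrees, and the arm is out of view. Next I'll measure positions.

```bash
cat > h.py <<'E'
import cv2,numpy as np
def cast(c,uv,z):
    K,R,t=(np.array(c[k]) for k in("camera_matrix","R","t"))
    uv=np.atleast_2d(uv).astype(float)
    d=(np.linalg.inv(K)@np.c_[uv,np.ones(len(uv))].T).T@R
    C=-R.T@t
    return (C+d*((z-C[2])/d[:,2])[:,None])[:,:2]
def cam_pos(c): return -np.array(c["R"]).T@np.array(c["t"])
def blobs(c,hue,smin=120,vmin=40,amin=15,roi=None):
    hsv=cv2.cvtColor(c["image"],cv2.COLOR_RGB2HSV)
    H,S,V=[hsv[...,i].astype(int) for i in range(3)]
    h0,h1=hue
    m=((H>=h0)&(H<=h1) if h0<=h1 else (H>=h0)|(H<=h1))&(S>=smin)&(V>=vmin)
    if roi is not None:
        k=np.zeros_like(m);u0,v0,u1,v1=roi;k[v0:v1,u0:u1]=1;m&=k
    m=m.astype(np.uint8)
    n,l,st,ce=cv2.connectedComponentsWithStats(m)
    return [(st[i,4],ce[i],(l==i).astype(np.uint8)) for i in sorted(range(1,n),key=lambda i:-st[i,4]) if st[i,4]>=amin]
def box(c,mask,h):
    """rect footprint from silhouette: near sides at z=0, far ones at z=h -> centre, yaw of long side, sizes"""
    cn=max(cv2.findContours(mask,cv2.RETR_EXTERNAL,cv2.CHAIN_APPROX_NONE)[0],key=cv2.contourArea)[:,0]
    P=cast(c,cn,0);C=cam_pos(c)
    (_,_),(w,hh),a=cv2.minAreaRect((P*1000).astype(np.float32));a=np.radians(a)
    if w<hh:a+=np.pi/2
    A=np.array([[np.cos(a),np.sin(a)],[-np.sin(a),np.cos(a)]])
    Q=P@A.T;n=A@C[:2];k=(C[2]-h)/C[2]
    px=.0013 # half pixel
    lo=np.percentile(Q,1,axis=0)-px;hi=np.percentile(Q,99,axis=0)+px
    lo=np.where(lo<n,n+(lo-n)*k,lo);hi=np.where(hi>n,n+(hi-n)*k,hi)
    return A.T@((lo+hi)/2),(a+np.pi/2)%np.pi-np.pi/2,hi-lo
E
python3 - <<'E'
import pickle,numpy as np,cv2
from h import *
c=pickle.load(open("cam0.pkl","rb"))["top"]
hsv=cv2.cvtColor(c["image"],cv2.COLOR_RGB2HSV)
for u,v in[(315,165),(103,255),(97,231),(160,200),(176,216),(250,232),(237,196),(217,155)]:print((u,v),hsv[v,u])
kern=np.ones((5,5),np.uint8)
for n,hue,roi,h,s in[("tin",(105,125),(295,150,370,230),.032,120),("sheet",(5,20),(75,215,130,290),.003,150),("trivet",(2,18),(145,185,210,248),.014,100)]:
    b=blobs(c,hue,s,30,30,roi)[0]
    m=cv2.morphologyEx(b[2],cv2.MORPH_CLOSE,kern)
    x,a,sz=box(c,m,h);print(n,b[0],x.round(4),a.round(3),sz.round(4))
for b in blobs(c,(172,6),120,60,8,(225,175,285,270)):print("red",b[0],b[1].round(1),cast(c,b[1],.015).round(4))
hsvr=hsv[200:232,160:194];
m=(c["image"].min(2)>110).astype(np.uint8);k=np.zeros_like(m);k[203:230,163:190]=1;m*=k
M=cv2.moments(m,True);print("icing",M["m00"],cast(c,[M["m10"]/M["m00"],M["m01"]/M["m00"]],.034))
m=(c["image"].min(2)>110).astype(np.uint8);k=np.zeros_like(m);k[160:220,312:354]=1;m*=k
n,l,st,ce=cv2.connectedComponentsWithStats(m)
print([(st[i,4],cast(c,ce[i],.024).round(4).tolist()) for i in range(1,n) if st[i,4]>20])
E
```

```text
(315, 165) [108 217  61]
(103, 255) [ 14 185 150]
(97, 231) [ 15 187 124]
(160, 200) [ 14 139  97]
(176, 216) [ 30   7 152]
(250, 232) [  0 149 120]
(237, 196) [  0 168 106]
(217, 155) [105   8 123]
tin 1076 [ 0.5986 -0.2223] -0.146 [0.1538 0.112 ]
sheet 1643 [0.4578 0.4195] 0.11 [0.1397 0.091 ]
trivet 1623 [0.5477 0.2159] 1.456 [0.1173 0.1169]
red 50 [266.7 226.8] [[ 0.5037 -0.0346]]
red 48 [250.6 230.9] [[0.495  0.0099]]
red 17 [263.  189.3] [[ 0.6099 -0.0306]]
red 15 [236.7 196. ] [[0.5947 0.0439]]
icing 109.0 [[0.54565516 0.21324626]]
[(np.int32(64), [[0.6788, -0.2549]]), (np.int32(96), [[0.6508, -0.2046]]), (np.int32(95), [[0.6431, -0.2539]]), (np.int32(97), [[0.6021, -0.1973]]), (np.int32(98), [[0.5946, -0.2464]]), (np.int32(101), [[0.5538, -0.1902]]), (np.int32(99), [[0.5461, -0.2392]]), (np.int32(36), [[0.5171, -0.1835]])]
```

Careful with the scale: shifts go in shares of 0.8 m and turns go in shares of 90 degrees. That gives: -0.25 m / 0.8 = -0.3125, -0.15 m / 0.8 = -0.1875, 0.15 rad / 1.5708 = 0.0955.

```bash
cat > d.py <<'E'
import sys,numpy as np
from cell import bot, optics, order
from scipy.spatial.transform import Rotation as Ro
def delta(p,yaw):
    s=bot.state();R=Ro.from_quat(s["orientation"]).as_matrix()
    d=R.T@(np.array(p)-s["tcp_pos"]);y=np.arctan2(R[1,1],R[0,1])
    t=-(yaw-y);t=(t+np.pi/2)%np.pi-np.pi/2
    print("delta",d.round(4),"turn",t.round(3),"yaw",y.round(3),"tilt",(R[:,2]).round(3),"q",s["q"].round(2),"t",round(s["time_s"],2),"gap",round(s["finger_gap"],4),"F",s["wrist_force"].round(2))
if __name__=="__main__": delta([float(a) for a in sys.argv[1:4]],float(sys.argv[4]))
E
python3 d.py .5195 .4263 .12 .11
```

```text
delta [-0.3709 -0.064   0.1107] turn 1.162 yaw 1.272 tilt [-0.    -0.001 -1.   ] q [-1.37  0.44  0.02  1.57 -0.01  1.13 -0.08] t 0.1 gap 0.0853 F [-0.37  0.23 -0.33]
```

>>> {"api": "nudge_tcp", "payload": {
  "plan": [
    [[-0.0625, -0.01, 0], 0.0955, 0.085],
    [[-0.125, -0.02, 0], 0.191, 0.085],
    [[-0.1875, -0.03, 0], 0.2865, 0.085],
    [[-0.25, -0.04, 0], 0.382, 0.085],
    [[-0.3125, -0.05, 0], 0.4775, 0.085]
  ]
}}

```text
time_s: 0.6
tcp_pos: [0.4097, 0.4856, 0.2311]
orientation: [0.503, 0.864, -0.0, -0.0]
wrist_force: [-0.5, 0.9, 0.0]
finger_gap: 0.0849
grip_force: 0.0
```

```bash
python3 d.py .5195 .4263 .12 .11
```

```text
delta [-0.1057  0.0663  0.1111] turn 0.406 yaw 0.516 tilt [-0. -0. -1.] q [-1.12  0.45  0.25  1.56 -0.12  1.14 -0.33] t 0.6 gap 0.0849 F [-0.54  0.91  0.01]
```

To row units: -0.1057 m / 0.8 = -0.1321, 0.1 m / 0.8 = 0.125, 0.406 rad / 1.5708 = 0.2585.

>>> {"api": "nudge_tcp", "payload": {
  "plan": [
    [[-0.0438, 0.0275, 0.0375], 0.0891, 0.05],
    [[-0.0875, 0.055, 0.0875], 0.1783, 0.05],
    [[-0.1321, 0.0829, 0.125], 0.2585, 0.05],
    [[-0.1321, 0.0829, 0.125], 0.2585, 0.05]
  ]
}}

```text
time_s: 1.0
tcp_pos: [0.5214, 0.4223, 0.1271]
orientation: [0.669, 0.743, -0.003, 0.002]
wrist_force: [-0.2, -0.9, -0.0]
finger_gap: 0.0502
grip_force: 0.0
```

```bash
python3 d.py .5195 .4263 .12 .11
python3 - <<'E'
from cell import bot, optics, order
import cv2,pickle
c=optics.camera("wrist");pickle.dump(c,open("w1.pkl","wb"));cv2.imwrite("pics/c.png",c["image"][:,:,::-1])
E
```

```text
delta [ 0.0042 -0.0014  0.0071] turn -0.004 yaw 0.106 tilt [-0.002 -0.007 -1.   ] q [-0.98  0.62  0.34  1.58 -0.23  0.99 -0.46] t 1.0 gap 0.0502 F [-0.22 -0.89 -0.03]
```

View pics/c.png

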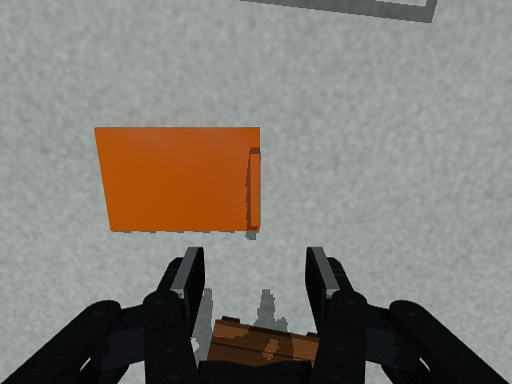

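The wrist view shows the sheet at px (95–260, 127–231), its tab top running from (255,153) to (255,229), and the fingertips at (195,250) and (315,250). I'll cast the tab and sheet points to check the tab position.

```bash
python3 - <<'E'
import pickle
from h import *
c=pickle.load(open("w1.pkl","rb"))
print("tab",cast(c,[[255.5,153.5],[255.5,229.5]],.031).round(4))
print("sheet -x edge",cast(c,[[95,127],[110,231]],.003).round(4),cam_pos(c))
print("+x",cast(c,[[260,127],[260,231]],.003).round(4))
E
python3 d.py .5195 .4263 .014 .11
```

```text
tab [[0.5171 0.4573]
 [0.5237 0.3951]]
sheet -x edge [[0.3847 0.4595]
 [0.3932 0.3664]] [0.51204654 0.50513775 0.26919767]
+x [[0.519  0.4738]
 [0.5293 0.3811]]
delta [ 0.0038 -0.0008  0.1137] turn 0.0 yaw 0.11 tilt [-0.002 -0.006 -1.   ] q [-0.98  0.62  0.34  1.58 -0.23  0.99 -0.46] t 1.05 gap 0.0502 F [ 1.56 -0.45 -0.35]
```

To row units: 0.113 m / 0.8 = 0.1413, 0.105 m / 0.8 = 0.1313.

>>> {"api": "nudge_tcp", "payload": {
  "plan": [
    [[0.0044, 0, 0.05], 0, 0.035],
    [[0.0044, 0, 0.1], 0, 0.03],
    [[0.0044, 0, 0.1313], 0, 0.03],
    [[0.0044, 0, 0.1413], 0, 0.03],
    [[0.0044, 0, 0.1413], 0, 0.03]
  ],
  "clamp_n": 40
}}

```text
time_s: 1.55
tcp_pos: [0.517, 0.4324, 0.018]
orientation: [0.664, 0.747, -0.001, -0.0]
wrist_force: [-0.1, -0.2, 0.8]
finger_gap: 0.0296
grip_force: 0.0
```

```bash
python3 d.py .5204 .4262 .014 .11
```

```text
delta [-0.0065  0.0026  0.004 ] turn 0.008 yaw 0.118 tilt [-0.001 -0.    -1.   ] q [-0.96  0.74  0.29  1.65 -0.28  0.79 -0.43] t 1.55 gap 0.0296 F [-0.11 -0.24  0.79]
```

>>> {"api": "nudge_tcp", "payload": {
  "plan": [
    [[0, 0, 0], 0, 0],
    [[0, 0, 0], 0, 0],
    [[0, 0, 0], 0, 0],
    [[0, 0, 0], 0, 0]
  ],
  "clamp_n": 50
}}

```text
time_s: 1.95
tcp_pos: [0.5191, 0.433, 0.0205]
orientation: [0.665, 0.747, 0.002, -0.0]
wrist_force: [-1.5, 0.3, 7.1]
finger_gap: 0.0064
grip_force: 52.0
```

To row units: -0.14 m / 0.8 = -0.175, -0.11 m / 0.8 = -0.1375.

>>> {"api": "nudge_tcp", "payload": {
  "plan": [
    [[0, 0, -0.0375], 0, 0],
    [[0, 0, -0.0875], 0, 0],
    [[0, 0, -0.1375], 0, 0],
    [[0, 0, -0.175], 0, 0],
    [[0, 0, -0.175], 0, 0]
  ],
  "clamp_n": 60
}}

```text
time_s: 2.45
tcp_pos: [0.5206, 0.4335, 0.1645]
orientation: [0.665, 0.747, 0.005, 0.0]
wrist_force: [1.4, 0.0, -0.6]
finger_gap: 0.0056
grip_force: 60.4
```

```bash
python3 - <<'E'
from cell import bot, optics, order
import cv2,pickle
c=optics.camera("wrist");pickle.dump(c,open("w2.pkl","wb"));cv2.imwrite("pics/d.png",c["image"][:,:,::-1])
E
python3 d.py .6619 -.2316 .14 -.146
```

```text
delta [-0.6764  0.0646  0.0196] turn 0.262 yaw 0.116 tilt [ 0.004  0.004 -1.   ] q [-0.99  0.58  0.35  1.54 -0.22  1.04 -0.47] t 2.5 gap 0.006 F [-0.24  0.31 -0.97]
```

View pics/d.png

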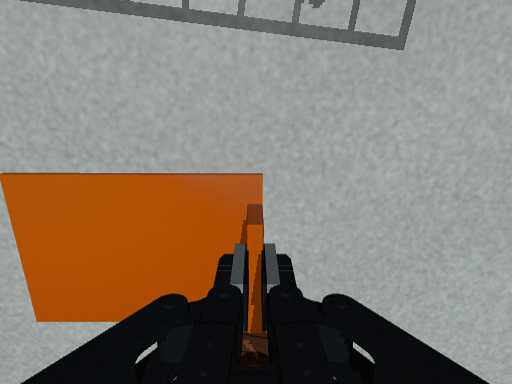

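The sheet is held level, with its top corners at px (0,174) and (262,174), the near left corner at (36,321), and the tab between the pads at (255,240). I'll work out where it sits in the hand.

```bash
python3 - <<'E'
import pickle
from h import *
from cell import bot, optics, order
from scipy.spatial.transform import Rotation as Ro
c=pickle.load(open("w2.pkl","rb"))
s=bot.state();R=Ro.from_quat(s["orientation"]).as_matrix()
P=cast(c,[[0,174],[262.5,174],[36,321.5]],.147);print(P.round(4))
L=P[1]-P[0];W=P[0]-P[2];print(np.linalg.norm(L),np.linalg.norm(W))
ctr=P[2]+(P[1]-P[2])/2
print("ctr",ctr,"yaw",np.arctan2(L[1],L[0]),"tcp",s["tcp_pos"], "rel tool",R.T@(np.r_[ctr,.144]-s["tcp_pos"]))
E
```

```text
[[0.3854 0.4588]
 [0.5191 0.4741]
 [0.395  0.368 ]]
0.13458222880108137 0.09136647435853822
ctr [0.45706245 0.42105411] yaw 0.11397863107225649 tcp [0.51943295 0.43272213 0.16176207] rel tool [-0.00444333 -0.06338128  0.01745802]
```

To row units: -0.205 m / 0.8 = -0.2563, -0.16 m / 0.8 = -0.2, 0.05 rad / 1.5708 = 0.0318.

>>> {"api": "nudge_tcp", "payload": {
  "plan": [
    [[-0.0375, 0.0038, 0], 0.0318, 0],
    [[-0.0875, 0.0088, 0], 0.0637, 0],
    [[-0.1438, 0.0138, 0], 0.0955, 0],
    [[-0.2, 0.0188, 0], 0.1273, 0],
    [[-0.2563, 0.025, 0], 0.1668, 0]
  ]
}}

```text
time_s: 3.0
tcp_pos: [0.561, 0.2286, 0.1575]
orientation: [0.757, 0.653, -0.001, -0.0]
wrist_force: [0.6, 0.9, -0.0]
finger_gap: 0.0062
grip_force: 60.4
```

```bash
python3 d.py .6625 -.2268 .16 -.146
```

```text
delta [-0.4355  0.1675 -0.0024] turn -0.002 yaw -0.148 tilt [-0.001 -0.    -1.   ] q [-0.78  0.49  0.44  1.74 -0.24  0.97 -0.39] t 3.0 gap 0.0062 F [ 0.56  0.9  -0.04]
```

>>> {"api": "nudge_tcp", "payload": {
  "plan": [
    [[-0.0563, -0.0088, 0], 0, 0],
    [[-0.1125, -0.0175, 0], 0, 0],
    [[-0.1688, -0.0263, 0], 0, 0],
    [[-0.225, -0.035, 0], 0, 0],
    [[-0.2813, -0.0438, 0], 0, 0]
  ]
}}

```text
time_s: 3.5
tcp_pos: [0.4928, 0.0114, 0.1577]
orientation: [0.757, 0.654, -0.0, -0.0]
wrist_force: [0.3, -0.7, -0.1]
finger_gap: 0.0057
grip_force: 60.4
```

```bash
python3 d.py .6625 -.2268 .16 -.146
```

```text
delta [-0.211   0.2026 -0.0024] turn 0.0 yaw -0.146 tilt [-0.001 -0.    -1.   ] q [-0.51  0.32  0.49  2.01 -0.2   0.86 -0.06] t 3.5 gap 0.0057 F [ 0.33 -0.67 -0.1 ]
```

>>> {"api": "nudge_tcp", "payload": {
  "plan": [
    [[-0.0438, 0.0425, 0], 0, 0],
    [[-0.0875, 0.085, 0], 0, 0],
    [[-0.1313, 0.1275, 0], 0, 0],
    [[-0.175, 0.17, 0], 0, 0],
    [[-0.2125, 0.2038, 0], 0, 0]
  ]
}}

```text
time_s: 4.0
tcp_pos: [0.6313, -0.1812, 0.1573]
orientation: [0.757, 0.653, -0.0, -0.0]
wrist_force: [1.2, 0.4, 0.4]
finger_gap: 0.0059
grip_force: 60.4
```

```bash
python3 d.py .6625 -.2268 .12 -.146
```

```text
delta [-0.0405  0.0375  0.0373] turn -0.001 yaw -0.147 tilt [-0.001 -0.    -1.   ] q [-0.11  0.58  0.49  1.6  -0.3   1.03  0.32] t 4.0 gap 0.0059 F [1.15 0.43 0.39]
```

>>> {"api": "nudge_tcp", "payload": {
  "plan": [
    [[-0.025, 0.025, 0], 0, 0],
    [[-0.0463, 0.045, 0], 0, 0],
    [[-0.0463, 0.045, 0], 0, 0],
    [[-0.0463, 0.045, 0], 0, 0]
  ]
}}

```text
time_s: 4.4
tcp_pos: [0.6602, -0.2208, 0.1571]
orientation: [0.757, 0.653, -0.001, -0.001]
wrist_force: [-0.2, 0.6, -0.7]
finger_gap: 0.0063
grip_force: 60.4
```

```bash
python3 d.py .6625 -.2268 .12 -.146
```

```text
delta [-0.0056  0.0032  0.0371] turn -0.001 yaw -0.147 tilt [-0.002  0.001 -1.   ] q [-0.04  0.64  0.48  1.49 -0.32  1.09  0.36] t 4.4 gap 0.0063 F [-0.23  0.63 -0.73]
```

To row units: 0.08 m / 0.8 = 0.1, 0.06 m / 0.8 = 0.075.

>>> {"api": "nudge_tcp", "payload": {
  "plan": [
    [[-0.0063, 0.0038, 0.0375], 0, 0],
    [[-0.0063, 0.0038, 0.075], 0, 0],
    [[-0.0063, 0.0038, 0.1], 0, 0],
    [[-0.0063, 0.0038, 0.1], 0, 0],
    [[-0.0063, 0.0038, 0.1], 0, 0]
  ]
}}

```text
time_s: 4.9
tcp_pos: [0.6631, -0.225, 0.0786]
orientation: [0.756, 0.654, 0.0, -0.0]
wrist_force: [-0.5, 0.4, 0.2]
finger_gap: 0.0063
grip_force: 60.4
```

```bash
python3 d.py .6625 -.2268 .0445 -.146
python3 - <<'E'
from cell import bot, optics, order
import cv2,numpy as np,pickle
from h import *
a=optics.camera("top");w=optics.camera("wrist");pickle.dump((a,w),open("p3.pkl","wb"))
b=cv2.resize(a["image"][140:240,270:400],None,fx=4,fy=4,interpolation=cv2.INTER_CUBIC)
cv2.imwrite("pics/e.png",np.vstack([b[:,:512][:290],w["image"][:310]])[:,:,::-1])
E
```

```text
delta [-0.0019 -0.0003  0.0341] turn 0.001 yaw -0.145 tilt [-0.001  0.001 -1.   ] q [-0.02  0.73  0.45  1.55 -0.36  0.95  0.4 ] t 4.9 gap 0.0063 F [-0.49  0.43  0.21]
```

View pics/e.png

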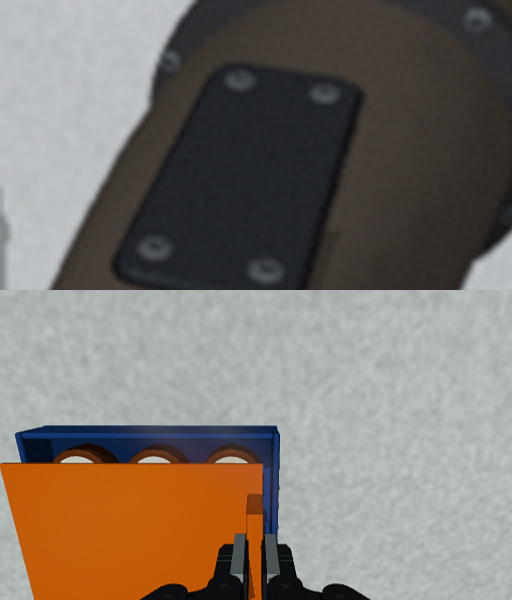

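The lower half (wrist) shows the sheet's far edge from px (0,173) to (263,173), and the tin's +y outer rim from about (17,145) to (277,142) in wrist-image rows. In the top view the arm covers the tin. I'll compare sheet and tin in this one frame.

```bash
python3 - <<'E'
import pickle
from h import *
w=pickle.load(open("p3.pkl","rb"))[1]
sh=cast(w,[[0,173],[263,173]],.061); im=w["image"].astype(int)
for u in(60,150,240):
    col=im[120:180,u];print(u,[(120+i,*col[i]) for i in range(10,40,2)])
row=im[160];print([(u,*row[u]) for u in range(258,290,2)])
tin=cast(w,[[17,144],[277,142.5]],.032);print("sheet +y edge",sh,"tin +y rim",tin,np.linalg.norm(tin[1]-tin[0]),cam_pos(w))
a=-.146;A=np.array([[np.cos(a),np.sin(a)],[-np.sin(a),np.cos(a)]])
print("sheet in tin axes",(sh-[.5985,-.2222])@A.T,"rim",(tin-[.5985,-.2222])@A.T)
E
```

```text
60 [(130, np.int64(177), np.int64(184), np.int64(180)), (132, np.int64(174), np.int64(181), np.int64(180)), (134, np.int64(187), np.int64(193), np.int64(189)), (136, np.int64(14), np.int64(36), np.int64(75)), (138, np.int64(9), np.int64(31), np.int64(67)), (140, np.int64(8), np.int64(30), np.int64(64)), (142, np.int64(10), np.int64(32), np.int64(67)), (144, np.int64(20), np.int64(55), np.int64(115)), (146, np.int64(20), np.int64(53), np.int64(111)), (148, np.int64(11), np.int64(33), np.int64(68)), (150, np.int64(9), np.int64(29), np.int64(63)), (152, np.int64(9), np.int64(31), np.int64(65)), (154, np.int64(7), np.int64(30), np.int64(63)), (156, np.int64(13), np.int64(32), np.int64(64)), (158, np.int64(12), np.int64(31), np.int64(66))]
150 [(130, np.int64(172), np.int64(177), np.int64(176)), (132, np.int64(173), np.int64(177), np.int64(175)), (134, np.int64(180), np.int64(185), np.int64(183)), (136, np.int64(56), np.int64(65), np.int64(92)), (138, np.int64(51), np.int64(58), np.int64(79)), (140, np.int64(50), np.int64(56), np.int64(78)), (142, np.int64(49), np.int64(54), np.int64(76))
[... 1572 characters left out ...]
, np.int64(96)), (276, np.int64(27), np.int64(57), np.int64(111)), (278, np.int64(18), np.int64(42), np.int64(87)), (280, np.int64(187), np.int64(191), np.int64(188)), (282, np.int64(177), np.int64(184), np.int64(181)), (284, np.int64(173), np.int64(180), np.int64(177)), (286, np.int64(171), np.int64(177), np.int64(174)), (288, np.int64(170), np.int64(176), np.int64(173))]
sheet +y edge [[ 0.53818279 -0.16626303]
 [ 0.67277996 -0.18598104]] tin +y rim [[ 0.53062059 -0.15482929]
 [ 0.68322837 -0.17628029]] 0.15410801659805842 [ 0.67441959 -0.14412316  0.22219206]
sheet in tin axes [[-0.0678133   0.0465668 ]
 [ 0.06822049  0.04664001]] rim [[-0.07695845  0.05677873]
 [ 0.07714645  0.05775761]]
```

Sheet and tin are aligned to within 1 mm. Lowering.

To row units: 0.031 m / 0.8 = 0.0388, 0.028 m / 0.8 = 0.035.

>>> {"api": "nudge_tcp", "payload": {
  "plan": [
    [[0, 0, 0.0125], 0, 0],
    [[0, 0, 0.025], 0, 0],
    [[0, 0, 0.035], 0, 0],
    [[0, 0, 0.0388], 0, 0],
    [[0, 0, 0.0388], 0, 0]
  ]
}}

```text
time_s: 5.5
tcp_pos: [0.6627, -0.2261, 0.0464]
orientation: [0.757, 0.654, -0.0, -0.001]
wrist_force: [1.0, 0.1, 0.3]
finger_gap: 0.0058
grip_force: 60.4
```

```bash
python3 d.py .6625 -.2268 .0445 -.146
```

```text
delta [-0.0008 -0.0001  0.0019] turn -0.0 yaw -0.146 tilt [-0.001  0.    -1.   ] q [-0.01  0.76  0.43  1.57 -0.38  0.9   0.41] t 5.5 gap 0.0058 F [0.98 0.13 0.35]
```

>>> {"api": "nudge_tcp", "payload": {
  "plan": [
    [[0, 0, 0.0025], 0, 0],
    [[0, 0, 0.005], 0, 0],
    [[0, 0, 0.005], 0, 0]
  ]
}}

```text
time_s: 5.8
tcp_pos: [0.6638, -0.2265, 0.0445]
orientation: [0.757, 0.654, 0.0, 0.001]
wrist_force: [-1.1, 0.0, 6.2]
finger_gap: 0.0059
grip_force: 61.3
```

```bash
python3 d.py .6625 -.2268 .0445 -.146
```

```text
delta [-0.0004 -0.0012  0.    ] turn -0.0 yaw -0.146 tilt [ 0.001 -0.    -1.   ] q [-0.    0.77  0.43  1.57 -0.38  0.89  0.41] t 5.8 gap 0.0059 F [-1.12  0.04  6.2 ]
```

To row units: -0.1 m / 0.8 = -0.125, -0.03 m / 0.8 = -0.0375.

>>> {"api": "nudge_tcp", "payload": {
  "plan": [
    [[0, 0, 0], 0, 0.03],
    [[0, 0, 0], 0, 0.03],
    [[0, 0, -0.0375], 0, 0.03],
    [[0, 0, -0.0875], 0, 0.04],
    [[0, 0, -0.125], 0, 0.06]
  ]
}}

```text
time_s: 6.3
tcp_pos: [0.6636, -0.2265, 0.1453]
orientation: [0.757, 0.654, 0.0, 0.001]
wrist_force: [1.3, -0.0, 0.9]
finger_gap: 0.0532
grip_force: 0.0
```

```bash
python3 d.py .4994 -.0124 .12 1.755
```

```text
delta [ 0.1879 -0.1937  0.025 ] turn 1.24 yaw -0.146 tilt [ 0.001 -0.001 -1.   ] q [-0.03  0.66  0.48  1.49 -0.33  1.07  0.37] t 6.3 gap 0.0532 F [ 1.27 -0.    0.92]
```

>>> {"api": "nudge_tcp", "payload": {
  "plan": [
    [[0.0375, -0.0375, 0], 0.0955, 0.085],
    [[0.0875, -0.075, 0], 0.191, 0.085],
    [[0.1375, -0.1125, 0], 0.2865, 0.085],
    [[0.1875, -0.15, 0], 0.382, 0.085],
    [[0.2375, -0.1875, 0], 0.4775, 0.085]
  ]
}}

```text
time_s: 6.8
tcp_pos: [0.5414, -0.0148, 0.1433]
orientation: [0.945, 0.328, 0.0, -0.0]
wrist_force: [1.3, 1.0, 1.1]
finger_gap: 0.085
grip_force: 0.0
```

```bash
python3 d.py .4994 -.0124 .12 1.755
```

```text
delta [-0.0315 -0.0279  0.0233] turn 0.484 yaw -0.902 tilt [ 0.  0. -1.] q [-0.59  0.46  0.72  1.93 -0.39  0.9  -0.58] t 6.8 gap 0.085 F [1.28 1.01 1.14]
```

To row units: -0.0315 m / 0.8 = -0.0394, -0.03 m / 0.8 = -0.0375, 0.15 rad / 1.5708 = 0.0955.

>>> {"api": "nudge_tcp", "payload": {
  "plan": [
    [[-0.0188, -0.0175, 0], 0.0955, 0.085],
    [[-0.0375, -0.035, 0], 0.191, 0.085],
    [[-0.0394, -0.035, 0], 0.2865, 0.085],
    [[-0.0394, -0.035, 0], 0.3081, 0.085],
    [[-0.0394, -0.035, 0], 0.3081, 0.085]
  ]
}}

```text
time_s: 7.3
tcp_pos: [0.5009, -0.0141, 0.1434]
orientation: [0.995, 0.097, 0.0, 0.0]
wrist_force: [-0.5, 0.2, -0.3]
finger_gap: 0.0851
grip_force: 0.0
```

```bash
python3 d.py .4994 -.0124 .12 1.755
python3 - <<'E'
from cell import bot, optics, order
import cv2,numpy as np,pickle
from h import *
a=optics.camera("top");w=optics.camera("wrist");pickle.dump((a,w),open("p4.pkl","wb"))
b=cv2.resize(a["image"][140:240,270:398],None,fx=2,fy=2)
o=np.zeros((384,768,3),np.uint8);o[:,:512]=w["image"];o[:200,512:]=b
cv2.imwrite("pics/f.png",o[:,:,::-1])
for b in blobs(w,(172,6),120,50,40):print("red",b[0],b[1].round(1),cast(w,b[1],.013).round(4))
E
```

```text
delta [-0.0012 -0.0019  0.0234] turn 0.009 yaw -1.377 tilt [ 0.001 -0.    -1.   ] q [-0.72  0.43  0.88  2.03 -0.43  0.87 -0.98] t 7.3 gap 0.0851 F [-0.54  0.22 -0.32]
red 748 [277.7 187.4] [[ 0.5018 -0.0342]]
red 620 [225.  188.1] [[0.4922 0.0117]]
red 512 [302.1  57.4] [[ 0.6097 -0.03  ]]
red 371 [203.1  55.4] [[0.5961 0.0463]]
```

View pics/f.png

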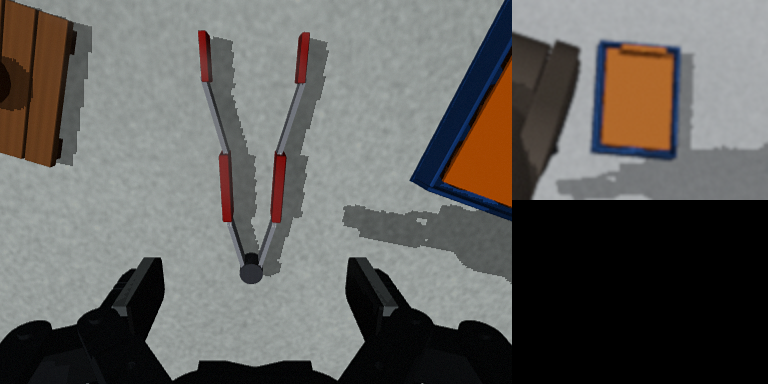

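The sheet lies flat and centred in the tin (inset). In the wrist view the grips are at px (225,188) and (278,187), and the jaws at (203,55) and (302,57). Now descending over the grips.

To row units: 0.128 m / 0.8 = 0.16, -0.002 m / 0.8 = -0.0025, 0.01 rad / 1.5708 = 0.0064.

```bash
python3 d.py .498 -.012 .01 -1.389
```

```text
delta [-0.0025 -0.0029  0.1334] turn 0.012 yaw -1.377 tilt [ 0. -0. -1.] q [-0.72  0.43  0.88  2.03 -0.43  0.87 -0.98] t 7.4 gap 0.0851 F [-0.17  0.35  0.63]
```

>>> {"api": "nudge_tcp", "payload": {
  "plan": [
    [[-0.0013, -0.0013, 0.05], 0.0064, 0.075],
    [[-0.0025, -0.0025, 0.1], 0.0064, 0.075],
    [[-0.0025, -0.0025, 0.1375], 0.0064, 0.075],
    [[-0.0025, -0.0025, 0.1563], 0.0064, 0.075],
    [[-0.0025, -0.0025, 0.16], 0.0064, 0.075]
  ],
  "clamp_n": 30
}}

```text
time_s: 7.9
tcp_pos: [0.4972, -0.013, 0.0136]
orientation: [0.996, 0.091, -0.001, -0.0]
wrist_force: [0.1, -1.2, 0.7]
finger_gap: 0.0748
grip_force: 0.0
```

```bash
python3 d.py .498 -.012 .0 -1.389
```

```text
delta [ 0.001  -0.0008  0.0136] turn 0.0 yaw -1.389 tilt [-0.003 -0.    -1.   ] q [-0.55  0.62  0.66  2.13 -0.67  0.61 -0.8 ] t 7.9 gap 0.0748 F [ 0.06 -1.16  0.67]
```

To row units: 0.012 m / 0.8 = 0.015, 0.011 m / 0.8 = 0.0138.

>>> {"api": "nudge_tcp", "payload": {
  "plan": [
    [[0.0013, -0.0013, 0.0075], 0, 0.07],
    [[0.0013, -0.0013, 0.0138], 0, 0.065],
    [[0.0013, -0.0013, 0.015], 0, 0.06]
  ]
}}

```text
time_s: 8.2
tcp_pos: [0.4993, -0.0113, 0.0035]
orientation: [0.996, 0.091, 0.0, -0.0]
wrist_force: [1.1, 0.1, -0.0]
finger_gap: 0.06
grip_force: 0.0
```

>>> {"api": "nudge_tcp", "payload": {
  "plan": [
    [[0, 0, 0], 0, 0.053],
    [[0, 0, 0], 0, 0.05],
    [[0, 0, 0], 0, 0.049],
    [[0, 0, 0], 0, 0.049],
    [[0, 0, 0], 0, 0.049]
  ]
}}

```text
time_s: 8.7
tcp_pos: [0.4998, -0.0114, 0.0043]
orientation: [0.996, 0.09, 0.001, -0.0]
wrist_force: [-0.6, -0.2, 7.7]
finger_gap: 0.0495
grip_force: 10.2
```

```bash
python3 d.py .498 -.012 .0 -1.389; python3 -c "
from cell import bot, optics, order;print(bot.state()['grip_force'])"
```

```text
delta [-0.0019  0.0003  0.0043] turn -0.001 yaw -1.39 tilt [ 0.002  0.    -1.   ] q [-0.54  0.64  0.64  2.13 -0.7   0.59 -0.78] t 8.7 gap 0.0495 F [-0.62 -0.2   7.73]
10.173259377479553
```

To row units: -0.085 m / 0.8 = -0.1063, -0.06 m / 0.8 = -0.075.

>>> {"api": "nudge_tcp", "payload": {
  "plan": [
    [[0, 0, -0.0125], 0, 0.049],
    [[0, 0, -0.0375], 0, 0.049],
    [[0, 0, -0.075], 0, 0.049],
    [[0, 0, -0.1063], 0, 0.049],
    [[0, 0, -0.1063], 0, 0.049]
  ]
}}

```text
time_s: 9.2
tcp_pos: [0.5006, -0.0116, 0.0914]
orientation: [0.996, 0.09, 0.002, -0.0]
wrist_force: [0.0, 0.4, -1.3]
finger_gap: 0.0494
grip_force: 7.8
```

```bash
python3 d.py .443 .1945 .09 -1.389
```

```text
delta [-0.0196 -0.2131  0.0013] turn -0.001 yaw -1.39 tilt [ 0.005  0.001 -1.   ] q [-0.67  0.51  0.81  2.08 -0.53  0.76 -0.91] t 9.2 gap 0.0494 F [ 0.02  0.35 -1.33]
```

>>> {"api": "nudge_tcp", "payload": {
  "plan": [
    [[-0.0125, -0.025, 0], 0, 0.049],
    [[-0.0163, -0.0688, 0], 0, 0.049],
    [[-0.0213, -0.1125, 0], 0, 0.049],
    [[-0.025, -0.1563, 0], 0, 0.049],
    [[-0.0275, -0.2, 0], 0, 0.049]
  ]
}}

```text
time_s: 9.7
tcp_pos: [0.4473, 0.1432, 0.0881]
orientation: [0.996, 0.09, -0.0, -0.0]
wrist_force: [0.5, -0.3, -1.5]
finger_gap: 0.0491
grip_force: 7.8
```

```bash
python3 d.py .443 .1945 .09 -1.389
```

```text
delta [ 0.005  -0.0512 -0.0019] turn -0.001 yaw -1.39 tilt [-0.001 -0.    -1.   ] q [-1.04  0.48  0.84  2.15 -0.54  0.73 -1.23] t 9.7 gap 0.0491 F [ 0.55 -0.27 -1.48]
```

To row units: -0.049 m / 0.8 = -0.0613, -0.045 m / 0.8 = -0.0563.

>>> {"api": "nudge_tcp", "payload": {
  "plan": [
    [[0.0025, -0.0313, 0], 0, 0.049],
    [[0.005, -0.0563, 0], 0, 0.049],
    [[0.005, -0.0613, 0], 0, 0.049],
    [[0.005, -0.0613, 0], 0, 0.049]
  ]
}}

```text
time_s: 10.1
tcp_pos: [0.4431, 0.1911, 0.088]
orientation: [0.996, 0.091, -0.0, 0.0]
wrist_force: [-0.7, -0.4, -3.2]
finger_gap: 0.0493
grip_force: 7.8
```

```bash
python3 d.py .443 .1945 .09 -1.389
python3 - <<'E'
from cell import bot, optics, order
import cv2,numpy as np,pickle
from h import *
w=optics.camera("wrist");pickle.dump(w,open("p5.pkl","wb"))
cv2.imwrite("pics/g.png",w["image"][:,:,::-1])
for b in blobs(w,(172,6),140,50,80):
    ys,xs=np.where(b[2]);print("red",b[0],b[1].round(1),xs.min(),xs.max(),ys.min(),ys.max(),cast(w,b[1],.098).round(4))
E
```

```text
delta [ 0.0005 -0.0033 -0.002 ] turn 0.0 yaw -1.389 tilt [-0.001 -0.    -1.   ] q [-1.13  0.5   0.84  2.12 -0.55  0.75 -1.32] t 10.1 gap 0.0493 F [-0.72 -0.43 -3.19]
red 2588 [299.9 268.7] 287 314 202 336 [[0.4468 0.1709]]
red 2322 [208.1 272.6] 195 220 205 336 [[0.4368 0.2132]]
red 2029 [341.1  35.1] 325 358 0 73 [[0.5467 0.1782]]
red 1441 [164.4  36.9] 150 184 0 73 [[0.5342 0.243 ]]
```

View pics/g.png

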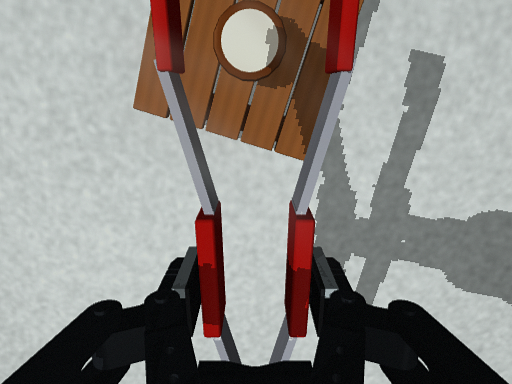

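The tongs are held level. The jaw inner edges are at px (181,40) and (328,40), and the cookie is centred at about (249,40) between them. I'll compute the lateral and forward errors.

```bash
python3 - <<'E'
import pickle
from h import *
w=pickle.load(open("p5.pkl","rb"))
m=(w["image"].min(2)>100).astype(np.uint8);k=np.zeros_like(m);k[2:82,212:288]=1
b=[x for x in blobs(w,(2,20),100,30,50,(205,0,295,90))]
im=w["image"].astype(int);print("row40",[(u,*map(int,im[40,u])) for u in list(range(206,224,3))+list(range(276,296,3))])
print("col250",[(v,*map(int,im[v,250])) for v in list(range(0,14,2))+list(range(66,88,2))])
a=.182;X=np.array([np.cos(a),np.sin(a)]);Y=np.array([-np.sin(a),np.cos(a)])
ck=cast(w,[[249.5,40]],.034)[0]
jw=cast(w,[[181,40],[328,40]],.106);je=cast(w,[[164,72],[342,72]],.106)
t=np.array([.4431,.1911])
for n,p in(("cookie",ck),("jawL",jw[0]),("jawR",jw[1]),("endL",je[0]),("endR",je[1])):print(n,p.round(4),"fwd",((p-t)@X).round(4),"lat",((p-t)@Y).round(4))
E
```

```text
row40 [(206, 127, 78, 41), (209, 131, 83, 42), (212, 132, 83, 43), (215, 116, 68, 33), (218, 98, 50, 21), (221, 213, 218, 207), (276, 138, 134, 123), (279, 72, 49, 37), (282, 69, 48, 33), (285, 51, 34, 25), (288, 77, 52, 33), (291, 77, 49, 28), (294, 77, 48, 27)]
col250 [(0, 85, 58, 37), (2, 97, 60, 38), (4, 102, 65, 40), (6, 107, 67, 43), (8, 143, 118, 94), (10, 200, 200, 189), (12, 201, 201, 188), (66, 207, 209, 195), (68, 207, 208, 194), (70, 209, 209, 195), (72, 122, 100, 84), (74, 96, 53, 30), (76, 95, 53, 30), (78, 96, 56, 33), (80, 47, 33, 23), (82, 133, 85, 50), (84, 133, 86, 50), (86, 134, 87, 50)]
cookie [0.5468 0.2139] fwd 0.1061 lat 0.0036
jawL [0.5335 0.235 ] fwd 0.0969 lat 0.0268
jawR [0.5429 0.184 ] fwd 0.0969 lat -0.025
endL [0.5219 0.2399] fwd 0.0863 lat 0.0337
endR [0.5336 0.1764] fwd 0.0863 lat -0.0308
```

To row units: 0.04 m / 0.8 = 0.05, 0.03 m / 0.8 = 0.0375.

>>> {"api": "nudge_tcp", "payload": {
  "plan": [
    [[0.0013, -0.0013, 0.0188], 0, 0.049],
    [[0.0013, -0.0013, 0.0375], 0, 0.049],
    [[0.0013, -0.0013, 0.05], 0, 0.049],
    [[0.0013, -0.0013, 0.05], 0, 0.049]
  ]
}}

```text
time_s: 10.55
tcp_pos: [0.4438, 0.1906, 0.0474]
orientation: [0.996, 0.089, -0.001, 0.001]
wrist_force: [0.4, 0.2, -1.7]
finger_gap: 0.049
grip_force: 7.8
```

```bash
python3 d.py .4445 .194 .023 -1.389
```

```text
delta [ 0.0013 -0.0033  0.0244] turn -0.003 yaw -1.392 tilt [-0.002 -0.001 -1.   ] q [-1.06  0.56  0.76  2.15 -0.64  0.67 -1.25] t 10.55 gap 0.049 F [ 0.43  0.17 -1.65]
```

To row units: -0.003 m / 0.8 = -0.0038, 0.001 m / 0.8 = 0.0013.

>>> {"api": "nudge_tcp", "payload": {
  "plan": [
    [[0.0013, -0.0038, 0], 0, 0.049],
    [[0.0013, -0.0038, 0], 0, 0.049],
    [[0.0013, -0.0038, 0], 0, 0.049]
  ]
}}

```text
time_s: 10.85
tcp_pos: [0.4452, 0.1955, 0.0488]
orientation: [0.996, 0.09, 0.0, -0.0]
wrist_force: [-0.1, -0.0, -2.7]
finger_gap: 0.0492
grip_force: 7.8
```

```bash
python3 d.py .4445 .194 .023 -1.389
python3 - <<'E'
from cell import bot, optics, order
import cv2,numpy as np,pickle
from h import *
w=optics.camera("wrist");s=optics.camera("scene");pickle.dump((w,s),open("p6.pkl","wb"))
o=np.zeros((384,800,3),np.uint8);o[:,:512]=w["image"];o[:288,512:]=cv2.resize(s["image"][130:202,260:332],(288,288))
cv2.imwrite("pics/h.png",o[:,:,::-1])
E
```

```text
delta [-0.001   0.0013  0.0258] turn -0.001 yaw -1.39 tilt [ 0.001  0.001 -1.   ] q [-1.07  0.56  0.76  2.14 -0.64  0.67 -1.26] t 10.85 gap 0.0492 F [-0.14 -0.03 -2.67]
```

View pics/h.png

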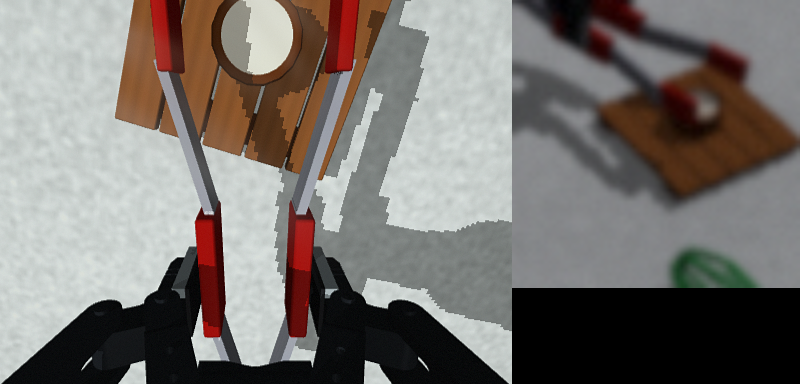

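The cookie (257,37) is centred between the jaws (inner edges 183 and 327). Lowering around it.

Careful with the scale: shifts go in shares of 0.8 m and turns go in shares of 90 degrees. That gives: 0.022 m / 0.8 = 0.0275, 0.02 m / 0.8 = 0.025.

>>> {"api": "nudge_tcp", "payload": {
  "plan": [
    [[0, 0.0013, 0.01], 0, 0.049],
    [[0, 0.0013, 0.0188], 0, 0.049],
    [[0, 0.0013, 0.025], 0, 0.049],
    [[0, 0.0013, 0.0275], 0, 0.049],
    [[0, 0.0013, 0.0275], 0, 0.049]
  ]
}}

```text
time_s: 11.45
tcp_pos: [0.4448, 0.194, 0.0259]
orientation: [0.996, 0.09, -0.0, 0.0]
wrist_force: [0.1, -0.3, -0.8]
finger_gap: 0.0496
grip_force: 7.8
```

```bash
python3 d.py .4445 .194 .023 -1.389
```

```text
delta [-0.0003 -0.0001  0.0029] turn -0.001 yaw -1.39 tilt [-0.001 -0.001 -1.   ] q [-1.03  0.6   0.71  2.15 -0.68  0.62 -1.22] t 11.45 gap 0.0496 F [ 0.11 -0.32 -0.81]
```

To row units: 0.002 m / 0.8 = 0.0025.

>>> {"api": "nudge_tcp", "payload": {
  "plan": [
    [[0, 0, 0.0025], 0, 0.047],
    [[0, 0, 0.0025], 0, 0.045],
    [[0, 0, 0.0025], 0, 0.043],
    [[0, 0, 0.0025], 0, 0.041],
    [[0, 0, 0.0025], 0, 0.039]
  ],
  "clamp_n": 30
}}

```text
time_s: 11.95
tcp_pos: [0.4451, 0.1943, 0.0244]
orientation: [0.996, 0.09, 0.0, -0.0]
wrist_force: [-0.1, 0.7, -2.2]
finger_gap: 0.0407
grip_force: 31.1
```

>>> {"api": "nudge_tcp", "payload": {
  "plan": [
    [[0, 0, 0], 0, 0.034],
    [[0, 0, 0], 0, 0.034],
    [[0, 0, 0], 0, 0.034]
  ]
}}

```text
time_s: 12.25
tcp_pos: [0.445, 0.1943, 0.0243]
orientation: [0.996, 0.09, 0.0, -0.0]
wrist_force: [0.2, -0.5, -1.9]
finger_gap: 0.0406
grip_force: 31.1
```

```bash
python3 d.py .4445 .194 .023 -1.389
```

```text
delta [-0.0006  0.0002  0.0013] turn -0.001 yaw -1.39 tilt [ 0.  0. -1.] q [-1.03  0.6   0.71  2.16 -0.69  0.62 -1.22] t 12.25 gap 0.0406 F [ 0.17 -0.52 -1.9 ]
```

To row units: -0.085 m / 0.8 = -0.1063, -0.065 m / 0.8 = -0.0813.

>>> {"api": "nudge_tcp", "payload": {
  "plan": [
    [[0, 0, -0.01], 0, 0.034],
    [[0, 0, -0.025], 0, 0.034],
    [[0, 0, -0.05], 0, 0.034],
    [[0, 0, -0.0813], 0, 0.034],
    [[0, 0, -0.1063], 0, 0.034]
  ]
}}

```text
time_s: 12.75
tcp_pos: [0.4452, 0.1939, 0.1113]
orientation: [0.996, 0.09, 0.0, -0.0]
wrist_force: [-0.8, 0.3, -2.5]
finger_gap: 0.0406
grip_force: 31.1
```

>>> {"api": "nudge_tcp", "payload": {
  "plan": [
    [[0, 0, 0], 0, 0.034],
    [[0, 0, 0], 0, 0.034]
  ]
}}

```text
time_s: 12.95
tcp_pos: [0.4451, 0.1946, 0.1098]
orientation: [0.996, 0.09, 0.0, -0.001]
wrist_force: [-0.2, 0.1, -1.8]
finger_gap: 0.0407
grip_force: 31.2
```

```bash
python3 d.py .4942 -.2412 .11 -1.389
python3 - <<'E'
from cell import bot, optics, order
import cv2,numpy as np,pickle
w=optics.camera("wrist");s=optics.camera("scene")
o=np.zeros((384,800,3),np.uint8);o[:,:512]=w["image"];o[:288,512:]=cv2.resize(s["image"][110:200,250:340],(288,288))
cv2.imwrite("pics/i.png",o[:,:,::-1])
E
```

```text
delta [-0.0302  0.4375 -0.0007] turn -0.001 yaw -1.39 tilt [ 0.001  0.001 -1.   ] q [-1.16  0.47  0.88  2.1  -0.51  0.8  -1.36] t 12.95 gap 0.0407 F [-0.17  0.14 -1.81]
```

View pics/i.png

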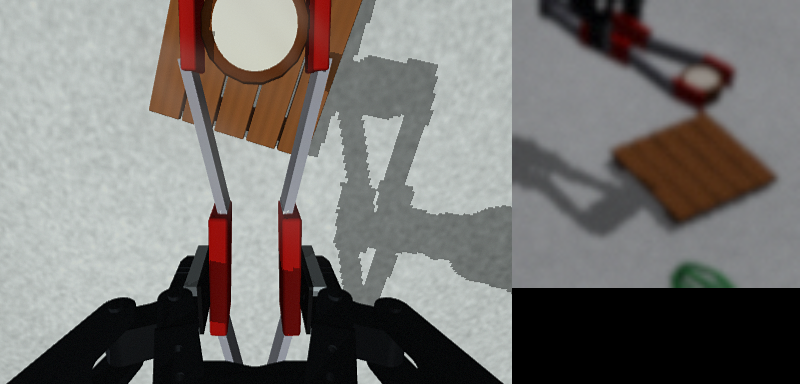

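The cookie at px (253,30) is pinched level between the jaws and clear of the trivet. Now carrying it over the tin.

To row units: 0.155 m / 0.8 = 0.1938, 0.12 m / 0.8 = 0.15.

>>> {"api": "nudge_tcp", "payload": {
  "plan": [
    [[-0.0025, 0.025, 0], 0, 0.034],
    [[-0.005, 0.0625, 0], 0, 0.034],
    [[-0.0088, 0.1063, 0], 0, 0.034],
    [[-0.0113, 0.15, 0], 0, 0.034],
    [[-0.0138, 0.1938, 0], 0, 0.034]
  ]
}}

```text
time_s: 13.55
tcp_pos: [0.4614, 0.0384, 0.1085]
orientation: [0.996, 0.09, -0.001, 0.0]
wrist_force: [0.5, 0.2, -2.0]
finger_gap: 0.0407
grip_force: 31.1
```

>>> {"api": "nudge_tcp", "payload": {
  "plan": [
    [[-0.0038, 0.0438, 0], 0, 0.034],
    [[-0.0063, 0.0875, 0], 0, 0.034],
    [[-0.0088, 0.1313, 0], 0, 0.034],
    [[-0.0125, 0.175, 0], 0, 0.034],
    [[-0.015, 0.2125, 0], 0, 0.034]
  ]
}}

```text
time_s: 14.05
tcp_pos: [0.48, -0.1316, 0.1085]
orientation: [0.996, 0.09, -0.001, 0.0]
wrist_force: [0.2, 0.1, -1.3]
finger_gap: 0.0407
grip_force: 31.1
```

```bash
python3 d.py .4942 -.2412 .075 -1.389
```

```text
delta [-0.0056  0.1104  0.0335] turn -0.002 yaw -1.391 tilt [-0.002 -0.    -1.   ] q [-0.44  0.48  0.83  2.07 -0.49  0.8  -0.71] t 14.05 gap 0.0407 F [ 0.17  0.14 -1.34]
```

To row units: 0.109 m / 0.8 = 0.1363, 0.1 m / 0.8 = 0.125.

>>> {"api": "nudge_tcp", "payload": {
  "plan": [
    [[-0.0025, 0.0375, 0], 0, 0.034],
    [[-0.005, 0.075, 0], 0, 0.034],
    [[-0.0063, 0.1063, 0], 0, 0.034],
    [[-0.0069, 0.125, 0], 0, 0.034],
    [[-0.0069, 0.1363, 0], 0, 0.034]
  ]
}}

```text
time_s: 14.55
tcp_pos: [0.4942, -0.2394, 0.1084]
orientation: [0.996, 0.089, -0.001, 0.0]
wrist_force: [-0.6, -0.0, -2.7]
finger_gap: 0.0409
grip_force: 31.1
```

>>> {"api": "nudge_tcp", "payload": {
  "plan": [
    [[0, 0, 0.0125], 0, 0.034],
    [[0, 0, 0.025], 0, 0.034],
    [[0, 0, 0.035], 0, 0.034],
    [[0, 0, 0.0388], 0, 0.034],
    [[0, 0, 0.0388], 0, 0.034]
  ]
}}

```text
time_s: 15.05
tcp_pos: [0.4946, -0.2369, 0.0775]
orientation: [0.996, 0.091, -0.001, -0.0]
wrist_force: [-0.2, -0.2, -2.2]
finger_gap: 0.0408
grip_force: 31.1
```

>>> {"api": "nudge_tcp", "payload": {
  "plan": [
    [[0, 0, 0], 0, 0.034],
    [[0, 0, 0], 0, 0.034],
    [[0, 0, 0], 0, 0.034],
    [[0, 0, 0], 0, 0.034],
    [[0, 0, 0], 0, 0.034]
  ]
}}

```text
time_s: 15.55
tcp_pos: [0.4951, -0.2378, 0.0785]
orientation: [0.996, 0.09, 0.0, 0.0]
wrist_force: [0.4, 0.0, -2.4]
finger_gap: 0.0407
grip_force: 31.1
```

```bash
python3 d.py .4942 -.2412 .075 -1.389
python3 - <<'E'
from cell import bot, optics, order
import cv2,numpy as np,pickle
from h import *
w=optics.camera("wrist");s=optics.camera("scene");t=optics.camera("top");pickle.dump((w,s,t),open("p7.pkl","wb"))
o=np.zeros((384,800,3),np.uint8);o[:,:512]=w["image"];o[:288,512:]=cv2.resize(s["image"][180:280,150:250],(288,288))
cv2.imwrite("pics/j.png",o[:,:,::-1])
E
```

```text
delta [-0.0015  0.0032  0.0035] turn -0.001 yaw -1.39 tilt [ 0.  0. -1.] q [-0.17  0.59  0.75  1.97 -0.56  0.8  -0.49] t 15.55 gap 0.0407 F [ 0.39  0.02 -2.39]
```

View pics/j.png

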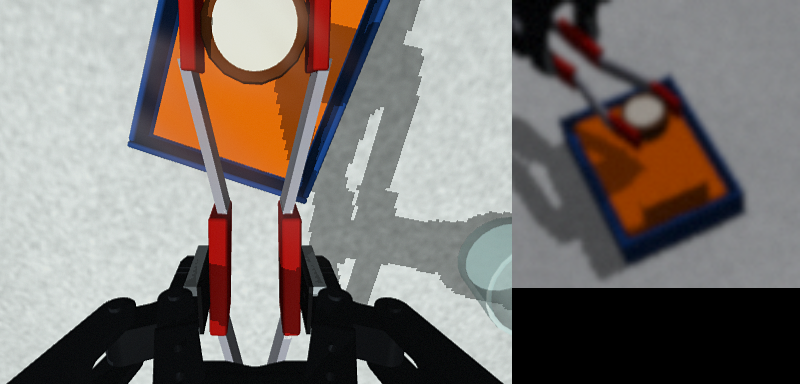

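The cookie (252,30) is held level over the orange sheet, roughly centred on the tin and about 4 cm clear. The sheet lies flat in the tin and the ramekin is untouched. Handing in.

```bash
python3 -c "
from cell import bot, optics, order;print(order.hand_in())"
```

```text
the job is handed in; nothing more can be done
None
```

I handed the job in at about 16 s of the 56 s limit: the sheet lies flat in the tin, let go, and the tongs hold the gingerbread level about 4 cm above it, near the middle; the hand-in returned no verdict.

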